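Wind up the screw press and draw out the die

TASK

Wind the screw press's handwheel counter-clockwise by its crank knob, letting your hand rise with the screw, until you feel it come up against its top stop; do not force it there. Then draw the die along its runners by its post until it rests against the front stops, ready for the next blank, and let go. Handle the press gently and leave the things around it alone.

Things in the scene. Friction and masses are not known exactly. Their poses are not given: they have to be found in the camera images.
- press: Grey bench screw press, fixed. Origin on the screw axis at bench level; z up, front along its -x. Base plate 220 (x -150 to 70) by 150 by 20 mm thick, with two runners along x, 10 mm high, inner faces at y = +-42 mm. Two columns (22 mm diameter, y = +-62 mm) carry a crosshead, 50 by 165 mm, top 163 mm above the bench, nuts to 173 mm.
- front_stop (a point): Point midway between the press's two front stop blocks, at x = -127 mm in the press frame (their inner face), on the base plate's top (20 mm above the bench). The blocks are 10 mm high and leave a 38 mm gap.
- hub (a point): Handwheel centre, on the screw axis, mid plane of the rim, 186 to 194 mm above the bench at the start; rises with the screw. Dark wheel, rim radius 55 mm to the middle of its 12 mm bar; hub 32 mm wide, up to 14 mm above this point. Counter-clockwise from above raises it 15 mm a turn; 1 to 1.5 turns reach a rigid, unmarked top stop that must be felt. Stays where left.
- knob_mid (a point): Mid-grip of the crank knob: upright black pin, 20 mm diameter, on the rim 55 mm from the screw axis. Point 30 mm above point hub; the pin reaches from 22 mm below it (2 mm above the rim) to 30 mm above it. It spins freely on its upright axis, so the hand can go round at one heading. Turning the screw takes a steady 4 N or so here.
- ram: The screw and the round steel punch below it (44 mm diameter), moving straight up and down in the press. Origin at the same point as point hub; the punch's flat lower face is 150 mm below it. At the start the punch stands inside the die's cavity: the die cannot come out before the punch is raised clear.
- die: Aluminium die sled, loose, 0.35 to 0.7 kg, on the press base between the runners (2 mm play a side). Origin: centre of its underside, 20 mm above the bench; axes parallel to the press's. Block 84 (x) by 80 by 32 mm high, square cavity 20 mm deep, walls 12 mm. It slides along the press's -x, about 85 mm, until its front face (42 mm ahead of the origin) meets the front stops.
- post (a point): On the axis of the die's upright steel pull post, 18 mm diameter, 135 mm ahead (-x) of the die's origin; this point is 75 mm above the bench, the post's top 93 mm, the bar it stands on tops out at 43 mm.
- spray_can: Bystander: spray can, 60 mm diameter, 190 mm tall, origin under its centre.
- screw_jar: Bystander: glass jar, 70 mm diameter, 100 mm tall, origin under its centre.
- wrench: Bystander: a wrench lying on the bench, origin near its middle.
- screwdriver: Bystander: a screwdriver lying on the bench, origin near its middle.
- wheel (a joint): Twist of the handwheel on the screw, rad, 0 at rest, positive counter-clockwise: the wheel drives the screw through a sprung hub that gives 0.011 rad per newton pushed along the circle at the knob, so about 0.04 in free winding. It springs back when let go. Against the top stop it keeps growing while one pushes on; from 0.2 (18 N) the hub is overstrained.
There are look-alikes about, which are no part of the job. What is shaped like the die but purple is not meant.

How it is judged:
By the outcome, as a careful person would: the job done as asked, in the order asked, and still so for the second after the job is handed in, with the robot touching nothing.
It also fails if it takes over 66 s, if anything falls off the work surface, if the arm or the gripper's body presses on something with over 40 N, if the wrist force passes 120 N, or if a joint passes its speed limit or range.

ROBOT

A 7-joint arm with a two-finger parallel gripper is mounted at the origin on the work surface. World frame = base frame: x ahead of the robot, y to its left, z up, the work surface at z = 0. Lengths are in m, angles in rad, forces in N, time in s.
With the tool pointing down it reaches from about 0.35 to 0.9 m from the base axis. Payload 8.1 kg.
Tool frame: the origin (TCP) lies on the centre line of the jaws, within the pads' length; the fingertips stand 17 mm ahead of it and the grasp point (between the pads) lies 2 mm behind it (bot.tip_reach is the distance from the TCP to the fingertips, in m); z points along the fingers, y is the direction in which the jaws open and shut (so a half turn about z gives the same grasp; the last joint's range is limited). The gripper opens to 92 mm and grips with 3 to 60 N. Pads are 19 mm wide; open, the fingers measure 130 mm over their backs; the gripper's body (75 mm by 190 mm) begins 47 mm behind the grasp point.
Start: joints at [-1.395, 0.434, 0.025, 1.573, -0.012, 1.134, -0.075], TCP at [0.172, 0.601, 0.244] pointing down, gripper open.
Joint ranges: [-2.62, 2.62], [-0.44, 2.09], [-1.27, 1.32], [0.08, 2.57], [-1.32, 4.46], [0.12, 2], [-2.74, 2.74]. Speed limits (rad/s): [2.22, 2.22, 3.01, 3.01, 3.14, 3.14, 3.14].

INTERFACE

Orientations are given as a 3x3 rotation matrix whose columns are the frame's x, y, z axes.
In Python, from workcell import bot, vision gives the robot as it stands.
- The arm moves only by the tool send_rows, never from a script. Its argument "rows" is a list of rows, each a list of 7 numbers: the turn, a rotation vector about the tool's x, y, z in degrees, then the shift along the tool's x, y, z in cm, then the opening, from -1 (shut) to 1 (fully open), so that 0 is half open. A call has 1 to 10 rows; each row is the pose to reach, as a shift and turn from the pose commanded when the call began, along the tool's axes at that moment; what a row does not reach only later rows make up. A row lasts 1/12 s, in which the tool goes at most 41.7 mm and 7.16 degrees, less where a joint would pass 70% of its speed; a pose out of reach is approached as far as the arm can. A call with a gripper value outside its range is refused whole. The fingers move at their own pace and stop on an object; "newtons" is the grip in N (left out, the last holds). Time passes only in rows, so rows that repeat a pose let the fingers close. It gives the time, the measured TCP pose, the force and the opening at its end, in the units of the state.
- bot.read_state(): the state, without advancing time (a new reading comes with each control period).
- vision.camera(name): name is "scene" or "top"; returns the picture (400x640x3 uint8, red, green, blue); there is no depth.
- vision.get_calibration(name): a dict with "fov_y" (degrees; the focal length in pixels is half the picture's height over the tangent of half this angle, whatever the lens; pixels are square), "cx", "cy" (the principal point, pixels), "distortion" ([k1, k2, p1, p2, k3] as OpenCV has them; the pictures are not rectified), "extrinsics" (4x4, takes a point from world to camera coordinates). Camera axes: x right, y down, z forward; pixel columns grow to the right and rows downward; lengths in m; the calibration is good to about 2 mm. A picture is of the moment at which its call begins. get_calibration takes no time and is no camera call.
- bot.close_job(): hands the job in, once; it reports no verdict.
Trained networks look in the newest picture that a camera, given by its name, has taken for a name from the list of things; names that differ only in an ending like _2 or _b are one class to them, and where a whole thing is asked for, a point or a joint stands for the part that bears it (a point fixed in the world has none). Each returns a list of dicts, best first, with "p" (0 to 1); they miss things now and then, are a little off and sometimes report something else, mostly with a low value. They report only what shows in the picture. A call takes as long as a camera call. They do not tell look-alikes from the thing itself.
- vision.search_frame(name, camera): "centre" ([x, y, z] in m, in world coordinates, good to about 4 mm: the middle of the surface that is visible of it).
- vision.cut_out(name, camera): "pixels" (400x640 bool, what is visible of it).
The state is a dict: "clock": time; "q": joint angles; "joint_velocities": joint speeds; "joint_efforts": joint torques, N m; "tcp_pos": TCP position; "orientation": TCP orientation; "wrist_force": force on the tool from outside, world axes, zero at the start; "ft_torque": the same for the moment, N m; "finger_gap": opening from 0.0 (shut) to 1.0 (fully open).
Only numpy, scipy, OpenCV 4.12 (cv2) and the standard library are available. Lean on these libraries where they do the work, as an engineer would, in place of code of your own. Each camera call takes 0.05 s, during which the arm holds its last target.

## Working session

There is one attempt and no reset: what is moved stays moved. The work goes in short steps, Python scripts to look and compute and a tool call to move; the robot and the scene stay as the last step left them, time stands still between calls to the robot, and variables do not carry over. Pictures are saved under pics/ and viewed, and the job is handed in when it is done.

Besides the shell and the picture viewer there is one more tool, called by a JSON object that holds its "name" and its "arguments". send_rows: Moves the arm, as the interface text tells. Its arguments: {"type":"object","properties":{"rows":{"type":"array","items":{"type":"array","items":{"type":"number"}}},"newtons":{"type":"number"}},"required":["rows"]}

```bash
ls; mkdir -p pics; python3 - <<'E'
from workcell import bot, vision
import cv2, numpy as np
s=bot.read_state(); print({k:np.round(v,3).tolist() for k,v in s.items()}, bot.tip_reach)
for c in ("scene","top"):
    im=vision.camera(c); cv2.imwrite(f"pics/{c}0.png",im[...,::-1])
    k=vision.get_calibration(c); print(c,k["fov_y"],k["cx"],k["cy"],k["distortion"]); print(np.round(k["extrinsics"],4))
E
```

```text
pics
{'clock': 0.0, 'q': [-1.395, 0.435, 0.025, 1.574, -0.012, 1.134, -0.075], 'joint_velocities': [-0.001, -0.001, 0.0, 0.001, 0.0, -0.001, -0.0], 'joint_efforts': [-0.001, -66.785, 0.985, -31.447, -0.06, 0.043, 0.0], 'tcp_pos': [0.172, 0.6, 0.243], 'orientation': [[-0.961, 0.275, -0.0], [0.275, 0.961, -0.002], [-0.0, -0.002, -1.0]], 'wrist_force': [-0.187, 0.184, -0.256], 'ft_torque': [-0.03, 0.033, -0.004], 'finger_gap': 1.0} 0.017
scene 43.12290963529718 317.28674680504736 204.6284636787861 [-0.10757629  0.          0.          0.          0.        ]
[[ 0.7496  0.6618 -0.0099 -0.4117]
 [ 0.4234 -0.4909 -0.7614 -0.0981]
 [-0.5088  0.5666 -0.6482  1.6751]
 [ 0.      0.      0.      1.    ]]
top 44.73927829238 333.6496407758123 199.69629476648038 [-0.00907054  0.          0.          0.          0.        ]
[[-2.4200e-02 -9.9970e-01  1.0000e-04  4.4800e-02]
 [-9.9270e-01  2.4000e-02 -1.1830e-01  5.3980e-01]
 [ 1.1830e-01 -3.0000e-03 -9.9300e-01  1.3266e+00]
 [ 0.0000e+00  0.0000e+00  0.0000e+00  1.0000e+00]]
```

View pics/scene0.png

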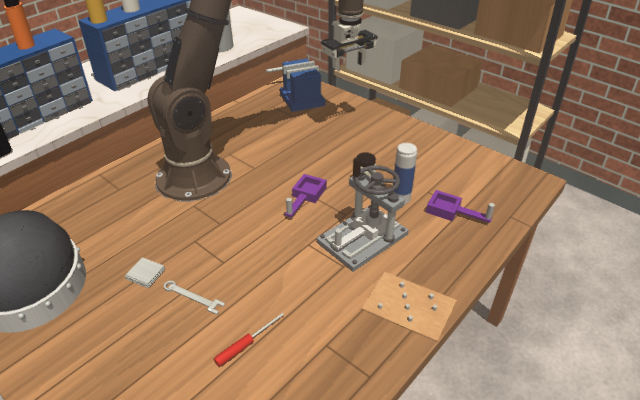

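View pics/top0.png

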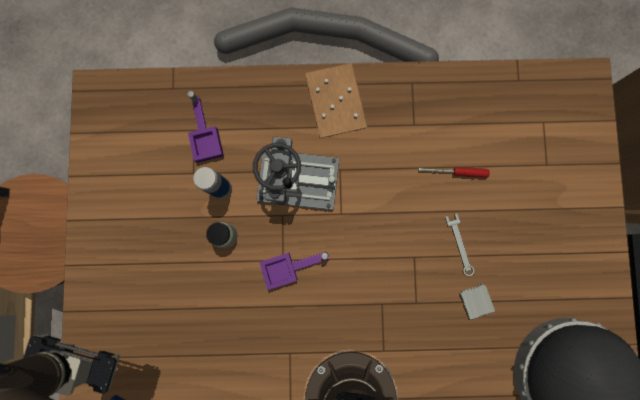

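```bash
python3 - <<'E'
from workcell import bot, vision
import numpy as np
for c in ("scene","top"):
    for n in ("press","hub","knob_mid","die","post","front_stop","spray_can","screw_jar","wrench","screwdriver"):
        try: print(c,n,[(np.round(d["centre"],4).tolist(),round(d["p"],2)) for d in vision.search_frame(n,c)])
        except Exception as e: print(c,n,e)
print(bot.read_state()["clock"])
E
```

```text
scene press [([0.6269, 0.147, 0.0558], 0.71)]
scene hub [([0.6149, 0.1618, 0.1973], 0.79)]
scene knob_mid [([0.5692, 0.1386, 0.2275], 0.54), ([0.6118, 0.1616, 0.199], 0.52)]
scene die [([0.3717, 0.1605, 0.0181], 0.85), ([0.736, 0.403, 0.0213], 0.72), ([0.6021, 0.1297, 0.0428], 0.56), ([0.6271, 0.1509, 0.0542], 0.48)]
scene post [([0.6035, 0.1295, 0.0447], 0.94), ([0.3683, 0.1618, 0.0219], 0.93), ([0.7292, 0.4083, 0.0228], 0.68)]
scene front_stop [([0.6241, 0.1467, 0.0605], 0.64)]
scene spray_can [([0.5985, 0.3337, 0.1383], 0.87), ([0.6024, 0.1306, 0.0452], 0.6)]
scene screw_jar [([0.4601, 0.3351, 0.1017], 0.61), ([0.4208, -0.32, 0.0089], 0.54)]
scene wrench [([0.4194, -0.3233, 0.0104], 0.78)]
scene screwdriver [([0.6205, -0.3599, 0.02], 0.55), ([0.6218, 0.1492, 0.0566], 0.24)]
top press [([0.6013, 0.1449, 0.0273], 0.9)]
top hub [([0.6088, 0.174, 0.1935], 0.61)]
top knob_mid [([0.5593, 0.1423, 0.2503], 0.47), ([0.5927, 0.102, 0.0451], 0.39)]
top die [([0.3563, 0.1784, 0.0208], 0.96), ([0.5977, 0.0997, 0.0443], 0.94), ([0.7283, 0.4108, 0.0234], 0.78)]
top post [([0.5952, 0.1017, 0.0445], 0.77), ([0.7266, 0.408, 0.0221], 0.62), ([0.3623, 0.1791, 0.0237], 0.6)]
top front_stop [([0.599, 0.1445, 0.0292], 0.97)]
top spray_can [([0.5747, 0.3429, 0.1747], 0.56)]
top screw_jar [([0.4519, 0.3328, 0.1031], 0.62)]
top wrench [([0.4072, -0.3211, 0.0079], 0.67)]
top screwdriver [([0.6159, -0.3466, 0.0239], 0.87), ([0.6079, 0.1782, 0.1979], 0.19)]
1.1
```

```bash
python3 - <<'E'
import cv2
a=cv2.imread("pics/top0.png")[120:230,230:360]; cv2.imwrite("pics/topz.png",cv2.resize(a,None,fx=6,fy=5.4,interpolation=cv2.INTER_CUBIC) if 0 else cv2.resize(a,None,fx=5,fy=5,interpolation=cv2.INTER_CUBIC))
a=cv2.imread("pics/scene0.png")[140:275,305:430]; cv2.imwrite("pics/scenez.png",cv2.resize(a,None,fx=4.4,fy=4.4,interpolation=cv2.INTER_CUBIC))
E
```

```text
(no output)
```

View pics/topz.png

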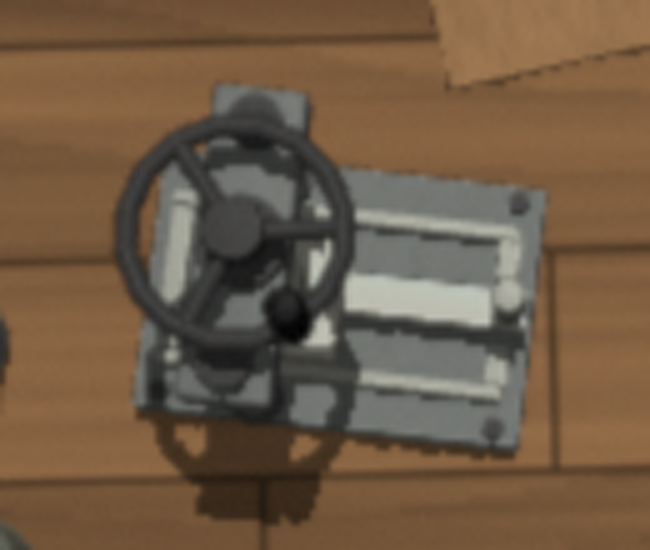

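View pics/scenez.png

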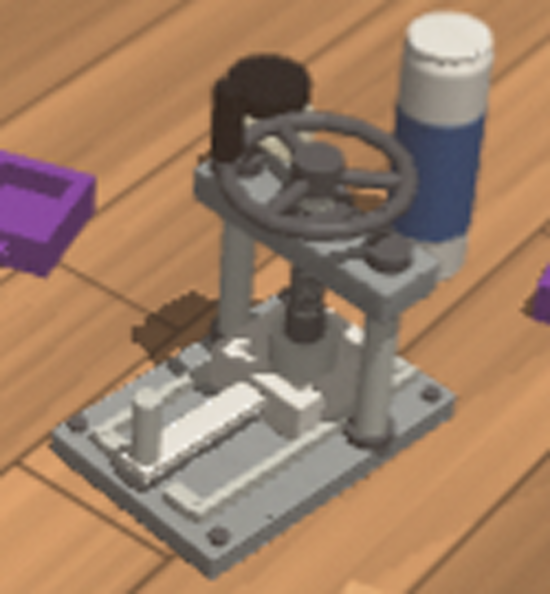

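```bash
cat > h.py <<'E'
import numpy as np, cv2
from workcell import bot, vision
def proj(c,P):
    k=vision.get_calibration(c); f=200/np.tan(np.radians(k["fov_y"]/2)); E=np.array(k["extrinsics"])
    K=np.array([[f,0,k["cx"]],[0,f,k["cy"]],[0,0,1]])
    return cv2.projectPoints(np.array(P,float).reshape(-1,1,3),cv2.Rodrigues(E[:3,:3])[0],E[:3,3],K,np.array(k["distortion"]))[0][:,0]
E
cat > fit.py <<'E'
from h import *
from scipy.optimize import least_squares
T=lambda u,v:(u/5+230-.4,v/5+120-.4); S=lambda u,v:(u/4.4+305-.4,v/4.4+140-.4)
pts={"top":[("c1",T(545,190)),("c2",T(518,447)),("hubtop",T(232,227)),("ktop",T(286,308)),("post",T(510,290)),("nutL",T(255,103))],
"scene":[("c1",S(210,557)),("c2",S(53,436)),("c3",S(453,399)),("hubtop",S(319,155)),("ktop",S(228,85)),("kbot",S(228,155)),("post",S(147,394)),("nutL",S(388,246))]}
def model(p):
    x,y,th,h,a,d=p; c,s=np.cos(th),np.sin(th)
    m={"c1":(-.15,-.075,.02),"c2":(-.15,.075,.02),"c3":(.07,-.075,.02),"hubtop":(0,0,h+.014),"ktop":(.055*np.cos(a),.055*np.sin(a),h+.06),"kbot":(.055*np.cos(a),.055*np.sin(a),h+.008),"post":(d-.135,0,.093),"nutL":(0,-.062,.173)}
    return {k:(x+c*v[0]-s*v[1],y+s*v[0]+c*v[1],v[2]) for k,v in m.items()}
def res(p,full=False):
    m=model(p); r=[]
    for cam,L in pts.items():
        q=proj(cam,[m[n] for n,_ in L]); r.append(q-np.array([u for _,u in L]))
        if full: print(cam,[(n,np.round(e,1).tolist()) for (n,_),e in zip(L,r[-1])])
    r=np.concatenate(r).ravel(); return r
s=least_squares(res,[.6,.17,1.5,.19,2.5,0],loss="soft_l1")
print(np.round(s.x,4)); res(s.x,True); np.save("fit.npy",s.x)
for k,v in model(s.x).items(): print(k,np.round(v,4))
E
python3 fit.py
```

```text
[ 6.1070e-01  1.7070e-01  1.4324e+00  1.8860e-01  2.2492e+00 -1.2000e-03]
top [('c1', [1.0, -0.6]), ('c2', [0.4, 0.0]), ('hubtop', [0.6, -0.3]), ('ktop', [-0.3, -0.8]), ('post', [0.1, 0.5]), ('nutL', [0.5, 2.8])]
scene [('c1', [0.6, -0.0]), ('c2', [-0.7, -2.3]), ('c3', [1.1, -1.8]), ('hubtop', [-0.2, 0.3]), ('ktop', [0.5, -0.1]), ('kbot', [-0.3, -0.0]), ('post', [0.0, -0.2]), ('nutL', [0.5, -0.4])]
c1 [0.6643 0.0118 0.02  ]
c2 [0.5157 0.0325 0.02  ]
c3 [0.6947 0.2297 0.02  ]
hubtop [0.6107 0.1707 0.2026]
ktop [0.5635 0.1424 0.2486]
kbot [0.5635 0.1424 0.1966]
post [0.5919 0.0358 0.093 ]
nutL [0.6721 0.1621 0.173 ]
```

{"name": "send_rows", "arguments": {"rows": [[0,0,0,0,0,-4,0],[0,0,82,-50.2,-33.3,-5.6,0],[0,0,82,-50.2,-33.3,-5.6,0],[0,0,82,-50.2,-33.3,-5.6,0],[0,0,82,-50.2,-33.3,-5.6,0],[0,0,82,-50.2,-33.3,-5.6,0],[0,0,82,-50.2,-33.3,-5.6,0],[0,0,82,-50.2,-33.3,-5.6,0],[0,0,82,-50.2,-33.3,-5.6,0],[0,0,82,-50.2,-33.3,-5.6,0]]}}

```text
clock: 1.93
tcp_pos: [0.4163, 0.3139, 0.2941]
orientation: [[-0.16, 0.987, 0.0], [0.987, 0.16, 0.001], [0.001, 0.001, -1.0]]
wrist_force: [1.2, 1.3, -0.0]
finger_gap: 0.5
```

{"name": "send_rows", "arguments": {"rows": [[0,0,0,0,0,0,0],[0,0,0,0,0,0,0],[0,0,0,0,0,0,0]]}}

```text
clock: 2.18
tcp_pos: [0.415, 0.316, 0.2937]
orientation: [[-0.167, 0.986, -0.0], [0.986, 0.167, 0.0], [0.001, -0.0, -1.0]]
wrist_force: [0.1, 0.6, -0.7]
finger_gap: 0.497
```

```bash
cat > go.py <<'E'
import sys; from h import *
# usage: go.py x y z yawdeg(of tool x) -> row in tool frame (measured pose as base)
s=bot.read_state(); R=np.array(s["orientation"]); p=np.array(s["tcp_pos"])
t=np.array([float(v) for v in sys.argv[1:4]]); a=np.radians(float(sys.argv[4])); c,q=np.cos(a),np.sin(a)
Rt=np.array([[c,q,0],[q,-c,0],[0,0,-1]])
rv=cv2.Rodrigues(R.T@Rt)[0].ravel()
print("clock",round(s["clock"],2),"p",p.round(4),"yaw",np.degrees(np.arctan2(R[1,0],R[0,0])).round(2),"F",np.round(s["wrist_force"],2))
print("row",np.degrees(rv).round(2),(R.T@(t-p)*100).round(2))
E
python3 go.py 0.5635 0.1424 0.295 82.07
```

```text
clock 2.18 p [0.415  0.316  0.2937] yaw 99.61 F [ 0.09  0.61 -0.68]
row [-1.000e-02 -3.000e-02  1.754e+01] [-19.6   11.74  -0.14]
```

{"name": "send_rows", "arguments": {"rows": [[0,0,17.5,-19.6,11.7,-0.1,0],[0,0,17.5,-19.6,11.7,-0.1,0],[0,0,17.5,-19.6,11.7,-0.1,0],[0,0,17.5,-19.6,11.7,-0.1,0],[0,0,17.5,-19.6,11.7,-0.1,0],[0,0,17.5,-19.6,11.7,-0.1,0],[0,0,17.5,-19.6,11.7,-0.1,0],[0,0,17.5,-19.6,11.7,-0.1,0],[0,0,17.5,-19.6,11.7,-0.1,0]]}}

```text
clock: 2.93
tcp_pos: [0.5624, 0.1442, 0.2942]
orientation: [[0.135, 0.991, -0.001], [0.991, -0.135, 0.001], [0.001, -0.001, -1.0]]
wrist_force: [-0.6, 1.0, 0.5]
finger_gap: 0.501
```

```bash
python3 go.py 0.5635 0.1424 0.295 82.07; python3 - <<'E'
from h import *
for c,b in (("scene",(120,255,300,440)),("top",(110,230,220,360))):
    im=vision.camera(c)[...,::-1].copy(); y0,y1,x0,x1=b
    cv2.imwrite(f"pics/{c}1.png",cv2.resize(im[y0:y1,x0:x1],None,fx=4.2,fy=4.2,interpolation=cv2.INTER_CUBIC))
E
```

```text
clock 2.93 p [0.5624 0.1442 0.2942] yaw 82.26 F [-0.57  1.01  0.52]
row [-0.07 -0.03  0.19] [-0.16  0.14 -0.08]
```

View pics/scene1.png

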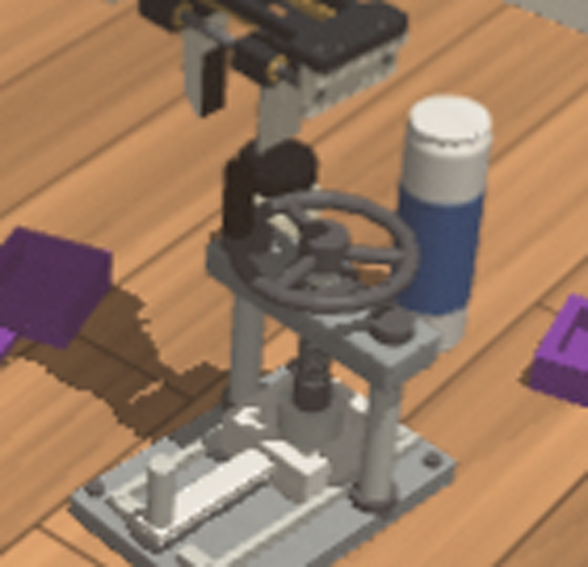

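View pics/top1.png

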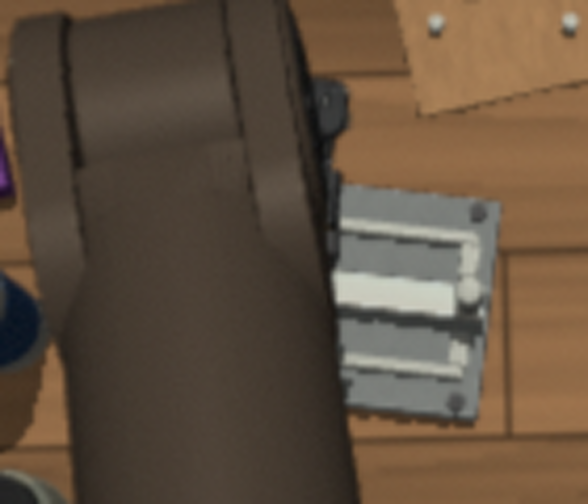

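{"name": "send_rows", "arguments": {"rows": [[0,0,0,0,0,2,0],[0,0,0,0,0,4,0],[0,0,0,0,0,5.5,0],[0,0,0,0,0,6.7,0],[0,0,0,0,0,6.7,0],[0,0,0,0,0,6.7,0]]}}

```text
clock: 3.53
tcp_pos: [0.5624, 0.1431, 0.2275]
orientation: [[0.136, 0.991, -0.001], [0.991, -0.136, 0.0], [-0.0, -0.001, -1.0]]
wrist_force: [0.7, 0.3, 0.6]
finger_gap: 0.498
```

```bash
python3 go.py 0.5635 0.1424 0.2266 82.07; python3 - <<'E'
from h import *
for c,b in (("scene",(120,255,300,440)),):
    im=vision.camera(c)[...,::-1].copy(); y0,y1,x0,x1=b
    cv2.imwrite(f"pics/{c}2.png",cv2.resize(im[y0:y1,x0:x1],None,fx=4.2,fy=4.2,interpolation=cv2.INTER_CUBIC))
E
```

```text
clock 3.53 p [0.5624 0.1431 0.2275] yaw 82.19 F [0.66 0.3  0.57]
row [-0.07  0.01  0.12] [-0.06  0.12  0.09]
```

View pics/scene2.png

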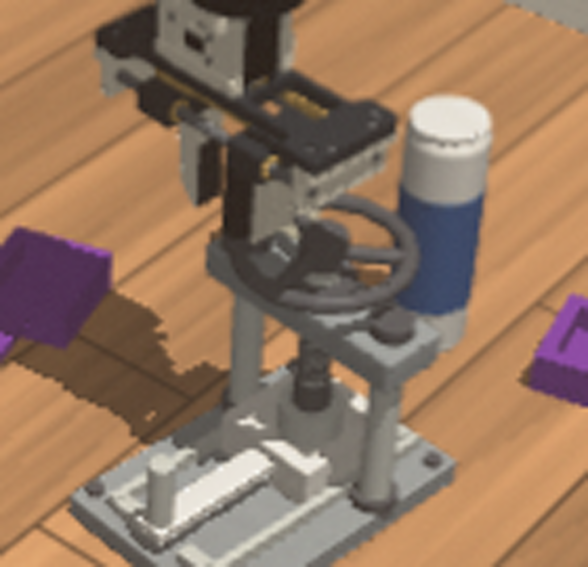

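{"name": "send_rows", "arguments": {"rows": [[0,0,0,0,0.1,0,0],[0,0,0,0,0.1,0,-1],[0,0,0,0,0.1,0,-1],[0,0,0,0,0.1,0,-1],[0,0,0,0,0.1,0,-1],[0,0,0,0,0.1,0,-1],[0,0,0,0,0.1,0,-1]], "newtons": 25}}

```text
clock: 4.17
tcp_pos: [0.564, 0.1419, 0.2278]
orientation: [[0.138, 0.99, -0.001], [0.99, -0.138, 0.0], [0.0, -0.001, -1.0]]
wrist_force: [-1.9, -0.1, 2.6]
finger_gap: 0.211
```

```bash
cat > wind.py <<'E'
# wind.py phi_next nrows [hold] [dx dy dz cm centre correction]
import sys, json, os; from h import *
th=np.radians(82.07); a0=2.256
st=json.load(open("st.json")) if os.path.exists("st.json") else dict(phi=0.,cmd=[round(5.5*np.cos(a0),2),round(5.5*np.sin(a0),2),0.],c=[0,0,0])
s=bot.read_state(); F=np.array(s["wrist_force"]); c,q=np.cos(th),np.sin(th)
Rp=np.array([[c,q,0],[-q,c,0],[0,0,1]]); Fp=Rp@F; a=a0+st["phi"]
pp=Rp@(np.array(s["tcp_pos"])-[.6107,.1707,.2277])*100
print("clock",round(s["clock"],2),"phi",round(st["phi"],3),"Ftan",round(-Fp[0]*np.sin(a)+Fp[1]*np.cos(a),2),"Frad",round(Fp[0]*np.cos(a)+Fp[1]*np.sin(a),2),"Fz",round(Fp[2],2),"Fp",Fp.round(1),"meas press cm",pp.round(2),"cmd",st["cmd"], "meas ang-a0",round((np.arctan2(pp[1],pp[0])-a0)%(2*np.pi),3),"r",round(np.hypot(*pp[:2]),2))
if len(sys.argv)>1:
    p2=float(sys.argv[1]); n=int(sys.argv[2]); hold=int(sys.argv[3]) if len(sys.argv)>3 else 0
    if len(sys.argv)>4: st["c"]=[float(v) for v in sys.argv[4:7]]
    rows=[]; base=np.array(st["cmd"])
    for i in list(range(1,n+1))+[n]*hold:
        f=st["phi"]+(p2-st["phi"])*i/n
        g=np.round(np.array([5.5*np.cos(a0+f),5.5*np.sin(a0+f),1.5*f/2/np.pi])+st["c"],2); d=g-base
        rows.append([0,0,0,round(d[0],2),round(-d[1],2),round(-d[2],2),-1])
    st["cmd"]=g.round(2).tolist(); st["phi"]=p2; json.dump(st,open("st.json","w")); print(json.dumps(rows))
E
python3 wind.py 0.4 8
```

```text
clock 4.17 phi 0.0 Ftan -0.92 Frad 1.71 Fz 2.58 Fp [-0.4  1.9  2.6] meas press cm [-3.5   4.23  0.01] cmd [np.float64(-3.48), np.float64(4.26), 0.0] meas ang-a0 0.006 r 5.49
[[0, 0, 0, -0.21, 0.18, -0.01, -1], [0, 0, 0, -0.41, 0.37, -0.02, -1], [0, 0, 0, -0.6, 0.57, -0.04, -1], [0, 0, 0, -0.78, 0.78, -0.05, -1], [0, 0, 0, -0.95, 0.99, -0.06, -1], [0, 0, 0, -1.1, 1.22, -0.07, -1], [0, 0, 0, -1.25, 1.45, -0.08, -1], [0, 0, 0, -1.38, 1.69, -0.1, -1]]
```

{"name": "send_rows", "arguments": {"rows": [[0,0,0,-0.21,0.18,-0.01,-1],[0,0,0,-0.41,0.37,-0.02,-1],[0,0,0,-0.6,0.57,-0.04,-1],[0,0,0,-0.78,0.78,-0.05,-1],[0,0,0,-0.95,0.99,-0.06,-1],[0,0,0,-1.1,1.22,-0.07,-1],[0,0,0,-1.25,1.45,-0.08,-1],[0,0,0,-1.38,1.69,-0.1,-1]]}}

```text
clock: 4.83
tcp_pos: [0.5793, 0.1258, 0.2287]
orientation: [[0.138, 0.99, 0.0], [0.99, -0.138, 0.0], [0.0, 0.0, -1.0]]
wrist_force: [-2.8, 5.0, 1.6]
finger_gap: 0.21
```

```bash
python3 wind.py 1.0 10
```

```text
clock 4.83 phi 0.4 Ftan -5.17 Frad -2.39 Fz 1.64 Fp [4.5 3.5 1.6] meas press cm [-4.88  2.49  0.1 ] cmd [-4.86, 2.57, 0.1] meas ang-a0 0.415 r 5.48
[[0, 0, 0, -0.15, 0.3, -0.01, -1], [0, 0, 0, -0.28, 0.6, -0.02, -1], [0, 0, 0, -0.39, 0.92, -0.04, -1], [0, 0, 0, -0.47, 1.23, -0.05, -1], [0, 0, 0, -0.55, 1.56, -0.07, -1], [0, 0, 0, -0.6, 1.88, -0.08, -1], [0, 0, 0, -0.63, 2.21, -0.1, -1], [0, 0, 0, -0.64, 2.54, -0.11, -1], [0, 0, 0, -0.63, 2.87, -0.12, -1], [0, 0, 0, -0.6, 3.2, -0.14, -1]]
```

{"name": "send_rows", "arguments": {"rows": [[0,0,0,-0.15,0.3,-0.01,-1],[0,0,0,-0.28,0.6,-0.02,-1],[0,0,0,-0.39,0.92,-0.04,-1],[0,0,0,-0.47,1.23,-0.05,-1],[0,0,0,-0.55,1.56,-0.07,-1],[0,0,0,-0.6,1.88,-0.08,-1],[0,0,0,-0.63,2.21,-0.1,-1],[0,0,0,-0.64,2.54,-0.11,-1],[0,0,0,-0.63,2.87,-0.12,-1],[0,0,0,-0.6,3.2,-0.14,-1]]}}

```text
clock: 5.67
tcp_pos: [0.6098, 0.116, 0.2299]
orientation: [[0.137, 0.991, -0.001], [0.991, -0.137, 0.001], [0.001, -0.001, -1.0]]
wrist_force: [-4.9, 5.3, 2.3]
finger_gap: 0.216
```

```bash
python3 wind.py 1.6 10
```

```text
clock 5.67 phi 1.0 Ftan -5.04 Frad -5.22 Fz 2.31 Fp [4.6 5.6 2.3] meas press cm [-5.43 -0.66  0.22] cmd [-5.46, -0.63, 0.24] meas ang-a0 1.007 r 5.47
[[0, 0, 0, 0.04, 0.32, -0.01, -1], [0, 0, 0, 0.11, 0.65, -0.03, -1], [0, 0, 0, 0.2, 0.97, -0.04, -1], [0, 0, 0, 0.3, 1.28, -0.06, -1], [0, 0, 0, 0.43, 1.58, -0.07, -1], [0, 0, 0, 0.57, 1.88, -0.08, -1], [0, 0, 0, 0.73, 2.17, -0.1, -1], [0, 0, 0, 0.9, 2.45, -0.11, -1], [0, 0, 0, 1.1, 2.72, -0.13, -1], [0, 0, 0, 1.3, 2.97, -0.14, -1]]
```

```bash
python3 - <<'E'
import json
s=json.load(open("st.json")); s["phi"]=1.0; s["cmd"]=[-5.46,-0.63,0.24]; json.dump(s,open("st.json","w"))
E
python3 wind.py 1.6 10 0 0.06 0 0
```

```text
clock 5.67 phi 1.0 Ftan -5.04 Frad -5.22 Fz 2.31 Fp [4.6 5.6 2.3] meas press cm [-5.43 -0.66  0.22] cmd [-5.46, -0.63, 0.24] meas ang-a0 1.007 r 5.47
[[0, 0, 0, 0.1, 0.32, -0.01, -1], [0, 0, 0, 0.17, 0.65, -0.03, -1], [0, 0, 0, 0.26, 0.97, -0.04, -1], [0, 0, 0, 0.36, 1.28, -0.06, -1], [0, 0, 0, 0.49, 1.58, -0.07, -1], [0, 0, 0, 0.63, 1.88, -0.08, -1], [0, 0, 0, 0.79, 2.17, -0.1, -1], [0, 0, 0, 0.96, 2.45, -0.11, -1], [0, 0, 0, 1.16, 2.72, -0.13, -1], [0, 0, 0, 1.36, 2.97, -0.14, -1]]
```

{"name": "send_rows", "arguments": {"rows": [[0,0,0,0.1,0.32,-0.01,-1],[0,0,0,0.17,0.65,-0.03,-1],[0,0,0,0.26,0.97,-0.04,-1],[0,0,0,0.36,1.28,-0.06,-1],[0,0,0,0.49,1.58,-0.07,-1],[0,0,0,0.63,1.88,-0.08,-1],[0,0,0,0.79,2.17,-0.1,-1],[0,0,0,0.96,2.45,-0.11,-1],[0,0,0,1.16,2.72,-0.13,-1],[0,0,0,1.36,2.97,-0.14,-1]]}}

```text
clock: 6.5
tcp_pos: [0.6404, 0.1248, 0.2311]
orientation: [[0.138, 0.99, -0.003], [0.99, -0.138, 0.0], [-0.0, -0.003, -1.0]]
wrist_force: [-7.6, 2.7, 3.7]
finger_gap: 0.212
```

```bash
cp st.json st_prev.json; python3 wind.py 2.2 10
```

```text
clock 6.5 phi 1.6 Ftan -4.93 Frad -6.36 Fz 3.74 Fp [1.6 7.9 3.7] meas press cm [-4.14 -3.57  0.34] cmd [-4.1, -3.6, 0.38] meas ang-a0 1.598 r 5.47
[[0, 0, 0, 0.23, 0.25, -0.02, -1], [0, 0, 0, 0.47, 0.47, -0.03, -1], [0, 0, 0, 0.72, 0.69, -0.04, -1], [0, 0, 0, 0.98, 0.89, -0.06, -1], [0, 0, 0, 1.26, 1.07, -0.07, -1], [0, 0, 0, 1.54, 1.24, -0.09, -1], [0, 0, 0, 1.84, 1.38, -0.1, -1], [0, 0, 0, 2.14, 1.51, -0.12, -1], [0, 0, 0, 2.45, 1.63, -0.13, -1], [0, 0, 0, 2.77, 1.72, -0.15, -1]]
```

```bash
cp st_prev.json st.json; python3 wind.py 2.2 10 0 0.08 0.08 0.03
```

```text
clock 6.5 phi 1.6 Ftan -4.93 Frad -6.36 Fz 3.74 Fp [1.6 7.9 3.7] meas press cm [-4.14 -3.57  0.34] cmd [-4.1, -3.6, 0.38] meas ang-a0 1.598 r 5.47
[[0, 0, 0, 0.25, 0.17, -0.05, -1], [0, 0, 0, 0.49, 0.39, -0.06, -1], [0, 0, 0, 0.74, 0.61, -0.07, -1], [0, 0, 0, 1.0, 0.81, -0.09, -1], [0, 0, 0, 1.28, 0.99, -0.1, -1], [0, 0, 0, 1.56, 1.16, -0.12, -1], [0, 0, 0, 1.86, 1.3, -0.13, -1], [0, 0, 0, 2.16, 1.43, -0.15, -1], [0, 0, 0, 2.47, 1.55, -0.16, -1], [0, 0, 0, 2.79, 1.64, -0.18, -1]]
```

{"name": "send_rows", "arguments": {"rows": [[0,0,0,0.25,0.17,-0.05,-1],[0,0,0,0.49,0.39,-0.06,-1],[0,0,0,0.74,0.61,-0.07,-1],[0,0,0,1.0,0.81,-0.09,-1],[0,0,0,1.28,0.99,-0.1,-1],[0,0,0,1.56,1.16,-0.12,-1],[0,0,0,1.86,1.3,-0.13,-1],[0,0,0,2.16,1.43,-0.15,-1],[0,0,0,2.47,1.55,-0.16,-1],[0,0,0,2.79,1.64,-0.18,-1]]}}

```text
clock: 7.33
tcp_pos: [0.6605, 0.1481, 0.2327]
orientation: [[0.14, 0.99, -0.003], [0.99, -0.14, -0.002], [-0.003, -0.002, -1.0]]
wrist_force: [-6.2, -2.4, 2.9]
finger_gap: 0.211
```

```bash
cp st.json st_prev.json; python3 wind.py 2.8 10
```

```text
clock 7.33 phi 2.2 Ftan -4.59 Frad -4.85 Fz 2.87 Fp [-3.2  5.9  2.9] meas press cm [-1.55 -5.25  0.5 ] cmd [-1.31, -5.24, 0.56] meas ang-a0 2.17 r 5.47
[[0, 0, 0, 0.32, 0.07, -0.01, -1], [0, 0, 0, 0.64, 0.13, -0.02, -1], [0, 0, 0, 0.97, 0.16, -0.04, -1], [0, 0, 0, 1.3, 0.18, -0.05, -1], [0, 0, 0, 1.63, 0.17, -0.07, -1], [0, 0, 0, 1.96, 0.15, -0.08, -1], [0, 0, 0, 2.29, 0.11, -0.1, -1], [0, 0, 0, 2.61, 0.04, -0.11, -1], [0, 0, 0, 2.93, -0.04, -0.12, -1], [0, 0, 0, 3.24, -0.14, -0.14, -1]]
```

```bash
cp st_prev.json st.json; python3 wind.py 2.8 10 0 0.08 0.12 0.05
```

```text
clock 7.33 phi 2.2 Ftan -4.59 Frad -4.85 Fz 2.87 Fp [-3.2  5.9  2.9] meas press cm [-1.55 -5.25  0.5 ] cmd [-1.31, -5.24, 0.56] meas ang-a0 2.17 r 5.47
[[0, 0, 0, 0.32, 0.03, -0.03, -1], [0, 0, 0, 0.64, 0.09, -0.04, -1], [0, 0, 0, 0.97, 0.12, -0.06, -1], [0, 0, 0, 1.3, 0.14, -0.07, -1], [0, 0, 0, 1.63, 0.13, -0.09, -1], [0, 0, 0, 1.96, 0.11, -0.1, -1], [0, 0, 0, 2.29, 0.07, -0.12, -1], [0, 0, 0, 2.61, -0.0, -0.13, -1], [0, 0, 0, 2.93, -0.08, -0.14, -1], [0, 0, 0, 3.24, -0.18, -0.16, -1]]
```

{"name": "send_rows", "arguments": {"rows": [[0,0,0,0.32,0.03,-0.03,-1],[0,0,0,0.64,0.09,-0.04,-1],[0,0,0,0.97,0.12,-0.06,-1],[0,0,0,1.3,0.14,-0.07,-1],[0,0,0,1.63,0.13,-0.09,-1],[0,0,0,1.96,0.11,-0.1,-1],[0,0,0,2.29,0.07,-0.12,-1],[0,0,0,2.61,0.0,-0.13,-1],[0,0,0,2.93,-0.08,-0.14,-1],[0,0,0,3.24,-0.18,-0.16,-1]]}}

```text
clock: 8.17
tcp_pos: [0.6646, 0.1807, 0.2346]
orientation: [[0.14, 0.99, 0.001], [0.99, -0.14, -0.002], [-0.002, 0.001, -1.0]]
wrist_force: [-0.7, -3.7, -1.9]
finger_gap: 0.21
```

```bash
cp st.json st_prev.json; python3 wind.py 3.4 10
```

```text
clock 8.17 phi 2.8 Ftan -3.46 Frad -1.4 Fz -1.87 Fp [-3.7  0.2 -1.9] meas press cm [ 1.73 -5.2   0.69] cmd [1.93, -5.06, 0.72] meas ang-a0 2.778 r 5.48
[[0, 0, 0, 0.31, -0.12, -0.01, -1], [0, 0, 0, 0.61, -0.26, -0.03, -1], [0, 0, 0, 0.9, -0.42, -0.04, -1], [0, 0, 0, 1.18, -0.59, -0.06, -1], [0, 0, 0, 1.45, -0.78, -0.07, -1], [0, 0, 0, 1.71, -0.99, -0.08, -1], [0, 0, 0, 1.95, -1.21, -0.1, -1], [0, 0, 0, 2.18, -1.44, -0.11, -1], [0, 0, 0, 2.4, -1.69, -0.13, -1], [0, 0, 0, 2.6, -1.95, -0.14, -1]]
```

{"name": "send_rows", "arguments": {"rows": [[0,0,0,0.31,-0.12,-0.01,-1],[0,0,0,0.61,-0.26,-0.03,-1],[0,0,0,0.9,-0.42,-0.04,-1],[0,0,0,1.18,-0.59,-0.06,-1],[0,0,0,1.45,-0.78,-0.07,-1],[0,0,0,1.71,-0.99,-0.08,-1],[0,0,0,1.95,-1.21,-0.1,-1],[0,0,0,2.18,-1.44,-0.11,-1],[0,0,0,2.4,-1.69,-0.13,-1],[0,0,0,2.6,-1.95,-0.14,-1]]}}

```text
clock: 9.0
tcp_pos: [0.6482, 0.2113, 0.2363]
orientation: [[0.138, 0.99, 0.0], [0.99, -0.138, 0.0], [0.0, 0.0, -1.0]]
wrist_force: [3.2, -3.2, -3.9]
finger_gap: 0.211
```

```bash
cp st.json st_prev.json; python3 wind.py 4.0 10
```

```text
clock 9.0 phi 3.4 Ftan -4.56 Frad -0.11 Fz -3.86 Fp [-2.8 -3.6 -3.9] meas press cm [ 4.54 -3.15  0.86] cmd [4.53, -3.11, 0.86] meas ang-a0 3.42 r 5.52
[[0, 0, 0, 0.19, -0.28, -0.02, -1], [0, 0, 0, 0.36, -0.56, -0.03, -1], [0, 0, 0, 0.51, -0.85, -0.04, -1], [0, 0, 0, 0.64, -1.15, -0.06, -1], [0, 0, 0, 0.76, -1.46, -0.07, -1], [0, 0, 0, 0.85, -1.78, -0.09, -1], [0, 0, 0, 0.93, -2.1, -0.1, -1], [0, 0, 0, 0.99, -2.42, -0.12, -1], [0, 0, 0, 1.03, -2.75, -0.13, -1], [0, 0, 0, 1.05, -3.08, -0.14, -1]]
```

```bash
cp st_prev.json st.json; python3 wind.py 4.0 10 0 0.08 0.12 0.02
```

```text
clock 9.0 phi 3.4 Ftan -4.56 Frad -0.11 Fz -3.86 Fp [-2.8 -3.6 -3.9] meas press cm [ 4.54 -3.15  0.86] cmd [4.53, -3.11, 0.86] meas ang-a0 3.42 r 5.52
[[0, 0, 0, 0.19, -0.28, 0.01, -1], [0, 0, 0, 0.36, -0.56, -0.0, -1], [0, 0, 0, 0.51, -0.85, -0.01, -1], [0, 0, 0, 0.64, -1.15, -0.03, -1], [0, 0, 0, 0.76, -1.46, -0.04, -1], [0, 0, 0, 0.85, -1.78, -0.06, -1], [0, 0, 0, 0.93, -2.1, -0.07, -1], [0, 0, 0, 0.99, -2.42, -0.09, -1], [0, 0, 0, 1.03, -2.75, -0.1, -1], [0, 0, 0, 1.05, -3.08, -0.11, -1]]
```

{"name": "send_rows", "arguments": {"rows": [[0,0,0,0.19,-0.28,0.01,-1],[0,0,0,0.36,-0.56,0.0,-1],[0,0,0,0.51,-0.85,-0.01,-1],[0,0,0,0.64,-1.15,-0.03,-1],[0,0,0,0.76,-1.46,-0.04,-1],[0,0,0,0.85,-1.78,-0.06,-1],[0,0,0,0.93,-2.1,-0.07,-1],[0,0,0,0.99,-2.42,-0.09,-1],[0,0,0,1.03,-2.75,-0.1,-1],[0,0,0,1.05,-3.08,-0.11,-1]]}}

```text
clock: 9.83
tcp_pos: [0.6191, 0.2258, 0.2376]
orientation: [[0.138, 0.99, 0.0], [0.99, -0.138, 0.0], [0.0, 0.0, -1.0]]
wrist_force: [4.2, -1.6, -1.5]
finger_gap: 0.215
```

```bash
cp st.json st_prev.json; python3 wind.py 4.6 10
```

```text
clock 9.83 phi 4.0 Ftan -4.46 Frad -0.92 Fz -1.49 Fp [-1.  -4.4 -1.5] meas press cm [ 5.57 -0.07  0.99] cmd [5.58, -0.03, 0.97] meas ang-a0 4.015 r 5.57
[[0, 0, 0, 0.0, -0.33, -0.02, -1], [0, 0, 0, -0.02, -0.66, -0.03, -1], [0, 0, 0, -0.06, -0.99, -0.05, -1], [0, 0, 0, -0.12, -1.31, -0.06, -1], [0, 0, 0, -0.2, -1.63, -0.08, -1], [0, 0, 0, -0.3, -1.95, -0.09, -1], [0, 0, 0, -0.42, -2.26, -0.11, -1], [0, 0, 0, -0.55, -2.56, -0.12, -1], [0, 0, 0, -0.71, -2.85, -0.13, -1], [0, 0, 0, -0.88, -3.13, -0.15, -1]]
```

Very smooth; continuing.

{"name": "send_rows", "arguments": {"rows": [[0,0,0,0.0,-0.33,-0.02,-1],[0,0,0,-0.02,-0.66,-0.03,-1],[0,0,0,-0.06,-0.99,-0.05,-1],[0,0,0,-0.12,-1.31,-0.06,-1],[0,0,0,-0.2,-1.63,-0.08,-1],[0,0,0,-0.3,-1.95,-0.09,-1],[0,0,0,-0.42,-2.26,-0.11,-1],[0,0,0,-0.55,-2.56,-0.12,-1],[0,0,0,-0.71,-2.85,-0.13,-1],[0,0,0,-0.88,-3.13,-0.15,-1]]}}

```text
clock: 10.67
tcp_pos: [0.5868, 0.2212, 0.239]
orientation: [[0.138, 0.99, 0.0], [0.99, -0.138, 0.0], [0.0, 0.0, -1.0]]
wrist_force: [6.1, -0.8, -1.6]
finger_gap: 0.212
```

```bash
cp st.json st_prev.json; python3 wind.py 5.2 10
```

```text
clock 10.67 phi 4.6 Ftan -5.18 Frad -3.31 Fz -1.6 Fp [ 0.  -6.1 -1.6] meas press cm [4.68 3.06 1.13] cmd [4.7, 3.1, 1.12] meas ang-a0 4.607 r 5.59
[[0, 0, 0, -0.18, -0.27, -0.01, -1], [0, 0, 0, -0.39, -0.53, -0.03, -1], [0, 0, 0, -0.61, -0.78, -0.04, -1], [0, 0, 0, -0.84, -1.01, -0.06, -1], [0, 0, 0, -1.09, -1.23, -0.07, -1], [0, 0, 0, -1.34, -1.44, -0.08, -1], [0, 0, 0, -1.62, -1.63, -0.1, -1], [0, 0, 0, -1.9, -1.8, -0.11, -1], [0, 0, 0, -2.19, -1.95, -0.13, -1], [0, 0, 0, -2.49, -2.09, -0.14, -1]]
```

{"name": "send_rows", "arguments": {"rows": [[0,0,0,-0.18,-0.27,-0.01,-1],[0,0,0,-0.39,-0.53,-0.03,-1],[0,0,0,-0.61,-0.78,-0.04,-1],[0,0,0,-0.84,-1.01,-0.06,-1],[0,0,0,-1.09,-1.23,-0.07,-1],[0,0,0,-1.34,-1.44,-0.08,-1],[0,0,0,-1.62,-1.63,-0.1,-1],[0,0,0,-1.9,-1.8,-0.11,-1],[0,0,0,-2.19,-1.95,-0.13,-1],[0,0,0,-2.49,-2.09,-0.14,-1]]}}

```text
clock: 11.5
tcp_pos: [0.5631, 0.1998, 0.2404]
orientation: [[0.138, 0.99, 0.001], [0.99, -0.138, 0.001], [0.001, 0.001, -1.0]]
wrist_force: [7.6, 1.0, -3.3]
finger_gap: 0.212
```

```bash
cp st.json st_prev.json; python3 wind.py 5.8 10 0 0.06 0.06 0.02
```

```text
clock 11.5 phi 5.2 Ftan -4.76 Frad -5.97 Fz -3.32 Fp [ 2.1 -7.3 -3.3] meas press cm [2.23 5.12 1.27] cmd [2.21, 5.19, 1.26] meas ang-a0 5.188 r 5.58
[[0, 0, 0, -0.33, -0.06, -0.02, -1], [0, 0, 0, -0.64, -0.16, -0.03, -1], [0, 0, 0, -0.96, -0.24, -0.04, -1], [0, 0, 0, -1.28, -0.3, -0.06, -1], [0, 0, 0, -1.61, -0.34, -0.07, -1], [0, 0, 0, -1.94, -0.37, -0.09, -1], [0, 0, 0, -2.27, -0.37, -0.1, -1], [0, 0, 0, -2.6, -0.35, -0.12, -1], [0, 0, 0, -2.93, -0.31, -0.13, -1], [0, 0, 0, -3.25, -0.26, -0.14, -1]]
```

{"name": "send_rows", "arguments": {"rows": [[0,0,0,-0.33,-0.06,-0.02,-1],[0,0,0,-0.64,-0.16,-0.03,-1],[0,0,0,-0.96,-0.24,-0.04,-1],[0,0,0,-1.28,-0.3,-0.06,-1],[0,0,0,-1.61,-0.34,-0.07,-1],[0,0,0,-1.94,-0.37,-0.09,-1],[0,0,0,-2.27,-0.37,-0.1,-1],[0,0,0,-2.6,-0.35,-0.12,-1],[0,0,0,-2.93,-0.31,-0.13,-1],[0,0,0,-3.25,-0.26,-0.14,-1]]}}

```text
clock: 12.33
tcp_pos: [0.5553, 0.1695, 0.2417]
orientation: [[0.136, 0.991, -0.0], [0.991, -0.136, 0.003], [0.003, -0.001, -1.0]]
wrist_force: [3.2, 4.5, -2.5]
finger_gap: 0.207
```

```bash
cp st.json st_prev.json; python3 wind.py 6.1 5 0 0.06 0.03 0.02
```

```text
clock 12.33 phi 5.8 Ftan -4.27 Frad -3.52 Fz -2.54 Fp [ 4.9 -2.6 -2.5] meas press cm [-0.88  5.47  1.4 ] cmd [-1.04, 5.45, 1.4] meas ang-a0 5.757 r 5.54
[[0, 0, 0, -0.32, 0.11, -0.02, -1], [0, 0, 0, -0.64, 0.2, -0.03, -1], [0, 0, 0, -0.95, 0.32, -0.05, -1], [0, 0, 0, -1.25, 0.45, -0.06, -1], [0, 0, 0, -1.55, 0.6, -0.08, -1]]
```

{"name": "send_rows", "arguments": {"rows": [[0,0,0,-0.32,0.11,-0.02,-1],[0,0,0,-0.64,0.2,-0.03,-1],[0,0,0,-0.95,0.32,-0.05,-1],[0,0,0,-1.25,0.45,-0.06,-1],[0,0,0,-1.55,0.6,-0.08,-1]]}}

```text
clock: 12.75
tcp_pos: [0.5585, 0.1529, 0.2423]
orientation: [[0.136, 0.991, -0.002], [0.991, -0.136, 0.002], [0.002, -0.002, -1.0]]
wrist_force: [-0.2, 4.0, -1.1]
finger_gap: 0.209
```

```bash
cp st.json st_prev.json; python3 wind.py 6.22 2 1 0.03 0.03 0.00
```

```text
clock 12.75 phi 6.1 Ftan -3.84 Frad -1.23 Fz -1.1 Fp [ 4.   0.8 -1.1] meas press cm [-2.48  4.92  1.46] cmd [-2.59, 4.85, 1.48] meas ang-a0 6.065 r 5.52
[[0, 0, 0, -0.31, 0.17, 0.01, -1], [0, 0, 0, -0.58, 0.35, -0.0, -1], [0, 0, 0, -0.58, 0.35, -0.0, -1]]
```

{"name": "send_rows", "arguments": {"rows": [[0,0,0,-0.31,0.17,0.01,-1],[0,0,0,-0.58,0.35,0,-1],[0,0,0,-0.58,0.35,0,-1]]}}

```text
clock: 13.0
tcp_pos: [0.5623, 0.1444, 0.2426]
orientation: [[0.139, 0.99, -0.0], [0.99, -0.139, 0.0], [0.0, -0.0, -1.0]]
wrist_force: [-1.3, 3.0, 1.0]
finger_gap: 0.212
```

```bash
python3 wind.py 6.32 2 1 0.04 0.04 0.01
```

```text
clock 13.0 phi 6.22 Ftan -3.25 Frad -0.26 Fz 1.04 Fp [2.8 1.7 1. ] meas press cm [-3.27  4.43  1.49] cmd [-3.17, 4.5, 1.48] meas ang-a0 6.233 r 5.51
[[0, 0, 0, -0.21, 0.16, -0.03, -1], [0, 0, 0, -0.42, 0.33, -0.04, -1], [0, 0, 0, -0.42, 0.33, -0.04, -1]]
```

{"name": "send_rows", "arguments": {"rows": [[0,0,0,-0.21,0.16,-0.03,-1],[0,0,0,-0.42,0.33,-0.04,-1],[0,0,0,-0.42,0.33,-0.04,-1]]}}

```text
clock: 13.25
tcp_pos: [0.5651, 0.1399, 0.2429]
orientation: [[0.139, 0.99, -0.0], [0.99, -0.139, -0.0], [-0.0, -0.0, -1.0]]
wrist_force: [-1.0, 3.8, 0.9]
finger_gap: 0.209
```

```bash
python3 wind.py 6.43 2 1
```

```text
clock 13.25 phi 6.32 Ftan -3.73 Frad -1.26 Fz 0.89 Fp [3.6 1.5 0.9] meas press cm [-3.68  4.09  1.52] cmd [-3.59, 4.17, 1.52] meas ang-a0 0.048 r 5.5
[[0, 0, 0, -0.23, 0.21, -0.01, -1], [0, 0, 0, -0.44, 0.43, -0.03, -1], [0, 0, 0, -0.44, 0.43, -0.03, -1]]
```

{"name": "send_rows", "arguments": {"rows": [[0,0,0,-0.23,0.21,-0.01,-1],[0,0,0,-0.44,0.43,-0.03,-1],[0,0,0,-0.44,0.43,-0.03,-1]]}}

```text
clock: 13.5
tcp_pos: [0.5689, 0.135, 0.2431]
orientation: [[0.139, 0.99, 0.0], [0.99, -0.139, -0.0], [-0.0, 0.0, -1.0]]
wrist_force: [-0.9, 3.9, 0.2]
finger_gap: 0.213
```

```bash
python3 wind.py 6.54 2 1
```

```text
clock 13.5 phi 6.43 Ftan -3.55 Frad -1.83 Fz 0.17 Fp [3.7 1.4 0.2] meas press cm [-4.11  3.65  1.54] cmd [-4.03, 3.74, 1.55] meas ang-a0 0.16 r 5.49
[[0, 0, 0, -0.19, 0.23, -0.01, -1], [0, 0, 0, -0.38, 0.47, -0.02, -1], [0, 0, 0, -0.38, 0.47, -0.02, -1]]
```

{"name": "send_rows", "arguments": {"rows": [[0,0,0,-0.19,0.23,-0.01,-1],[0,0,0,-0.38,0.47,-0.02,-1],[0,0,0,-0.38,0.47,-0.02,-1]]}}

```text
clock: 13.75
tcp_pos: [0.5731, 0.1308, 0.2434]
orientation: [[0.139, 0.99, 0.0], [0.99, -0.139, -0.0], [-0.0, 0.0, -1.0]]
wrist_force: [-1.9, 3.8, -0.1]
finger_gap: 0.214
```

```bash
python3 wind.py 6.65 2 1
```

```text
clock 13.75 phi 6.54 Ftan -4.0 Frad -1.44 Fz -0.06 Fp [ 3.5  2.4 -0.1] meas press cm [-4.48  3.17  1.57] cmd [-4.41, 3.27, 1.57] meas ang-a0 0.269 r 5.49
[[0, 0, 0, -0.17, 0.24, -0.01, -1], [0, 0, 0, -0.33, 0.5, -0.03, -1], [0, 0, 0, -0.33, 0.5, -0.03, -1]]
```

{"name": "send_rows", "arguments": {"rows": [[0,0,0,-0.17,0.24,-0.01,-1],[0,0,0,-0.33,0.5,-0.03,-1],[0,0,0,-0.33,0.5,-0.03,-1]]}}

```text
clock: 14.0
tcp_pos: [0.5775, 0.1271, 0.2436]
orientation: [[0.138, 0.99, 0.0], [0.99, -0.138, 0.0], [0.0, 0.0, -1.0]]
wrist_force: [-1.2, 4.3, -0.0]
finger_gap: 0.212
```

```bash
python3 wind.py 6.76 2 1
```

```text
clock 14.0 phi 6.65 Ftan -3.62 Frad -2.67 Fz -0.01 Fp [ 4.1  1.8 -0. ] meas press cm [-4.78  2.68  1.59] cmd [-4.74, 2.77, 1.6] meas ang-a0 0.374 r 5.48
[[0, 0, 0, -0.14, 0.27, -0.01, -1], [0, 0, 0, -0.27, 0.54, -0.02, -1], [0, 0, 0, -0.27, 0.54, -0.02, -1]]
```

{"name": "send_rows", "arguments": {"rows": [[0,0,0,-0.14,0.27,-0.01,-1],[0,0,0,-0.27,0.54,-0.02,-1],[0,0,0,-0.27,0.54,-0.02,-1]]}}

```text
clock: 14.25
tcp_pos: [0.5824, 0.1238, 0.2438]
orientation: [[0.138, 0.99, 0.0], [0.99, -0.138, 0.0], [0.0, 0.0, -1.0]]
wrist_force: [-1.2, 3.7, 1.0]
finger_gap: 0.212
```

```bash
python3 wind.py 6.87 2 1 0.06 0.06 0.02
```

```text
clock 14.25 phi 6.76 Ftan -2.93 Frad -2.52 Fz 1.0 Fp [3.5 1.7 1. ] meas press cm [-5.04  2.16  1.61] cmd [-5.01, 2.23, 1.62] meas ang-a0 0.481 r 5.48
[[0, 0, 0, -0.09, 0.26, -0.03, -1], [0, 0, 0, -0.19, 0.55, -0.04, -1], [0, 0, 0, -0.19, 0.55, -0.04, -1]]
```

{"name": "send_rows", "arguments": {"rows": [[0,0,0,-0.09,0.26,-0.03,-1],[0,0,0,-0.19,0.55,-0.04,-1],[0,0,0,-0.19,0.55,-0.04,-1]]}}

```text
clock: 14.5
tcp_pos: [0.5873, 0.1212, 0.2441]
orientation: [[0.138, 0.99, -0.0], [0.99, -0.138, 0.0], [0.0, -0.0, -1.0]]
wrist_force: [-1.1, 3.7, 0.8]
finger_gap: 0.215
```

```bash
python3 wind.py 6.98 2 1
```

```text
clock 14.5 phi 6.87 Ftan -2.55 Frad -2.85 Fz 0.81 Fp [3.5 1.6 0.8] meas press cm [-5.22  1.63  1.64] cmd [-5.2, 1.68, 1.66] meas ang-a0 0.583 r 5.47
[[0, 0, 0, -0.08, 0.29, -0.01, -1], [0, 0, 0, -0.14, 0.59, -0.03, -1], [0, 0, 0, -0.14, 0.59, -0.03, -1]]
```

{"name": "send_rows", "arguments": {"rows": [[0,0,0,-0.08,0.29,-0.01,-1],[0,0,0,-0.14,0.59,-0.03,-1],[0,0,0,-0.14,0.59,-0.03,-1]]}}

```text
clock: 14.75
tcp_pos: [0.5929, 0.119, 0.2444]
orientation: [[0.138, 0.99, -0.001], [0.99, -0.138, -0.0], [-0.0, -0.001, -1.0]]
wrist_force: [-3.3, 4.5, 0.4]
finger_gap: 0.214
```

```bash
python3 wind.py 7.09 2 1
```

```text
clock 14.75 phi 6.98 Ftan -4.6 Frad -3.16 Fz 0.43 Fp [4.  3.9 0.4] meas press cm [-5.37  1.05  1.67] cmd [-5.34, 1.09, 1.69] meas ang-a0 0.692 r 5.47
[[0, 0, 0, -0.05, 0.3, -0.01, -1], [0, 0, 0, -0.08, 0.6, -0.02, -1], [0, 0, 0, -0.08, 0.6, -0.02, -1]]
```

{"name": "send_rows", "arguments": {"rows": [[0,0,0,-0.05,0.3,-0.01,-1],[0,0,0,-0.08,0.6,-0.02,-1],[0,0,0,-0.08,0.6,-0.02,-1]]}}

```text
clock: 15.0
tcp_pos: [0.5986, 0.1174, 0.2446]
orientation: [[0.138, 0.99, -0.001], [0.99, -0.138, -0.0], [-0.0, -0.001, -1.0]]
wrist_force: [-3.1, 4.1, 1.6]
finger_gap: 0.21
```

```bash
python3 wind.py 7.20 2 1 0.08 0.08 0.02
```

```text
clock 15.0 phi 7.09 Ftan -3.9 Frad -3.35 Fz 1.64 Fp [3.6 3.6 1.6] meas press cm [-5.44  0.47  1.69] cmd [-5.42, 0.49, 1.71] meas ang-a0 0.8 r 5.46
[[0, 0, 0, 0.0, 0.28, -0.02, -1], [0, 0, 0, 0.0, 0.58, -0.03, -1], [0, 0, 0, 0.0, 0.58, -0.03, -1]]
```

{"name": "send_rows", "arguments": {"rows": [[0,0,0,0.0,0.28,-0.02,-1],[0,0,0,0.0,0.58,-0.03,-1],[0,0,0,0.0,0.58,-0.03,-1]]}}

```text
clock: 15.25
tcp_pos: [0.6042, 0.1165, 0.2448]
orientation: [[0.138, 0.99, -0.001], [0.99, -0.138, -0.0], [-0.0, -0.001, -1.0]]
wrist_force: [-4.2, 3.8, 1.3]
finger_gap: 0.211
```

```bash
python3 wind.py 7.31 2 1
```

```text
clock 15.25 phi 7.2 Ftan -4.57 Frad -3.35 Fz 1.32 Fp [3.2 4.7 1.3] meas press cm [-5.46 -0.1   1.71] cmd [-5.42, -0.09, 1.74] meas ang-a0 0.905 r 5.46
[[0, 0, 0, 0.02, 0.3, -0.01, -1], [0, 0, 0, 0.05, 0.6, -0.03, -1], [0, 0, 0, 0.05, 0.6, -0.03, -1]]
```

{"name": "send_rows", "arguments": {"rows": [[0,0,0,0.02,0.3,-0.01,-1],[0,0,0,0.05,0.6,-0.03,-1],[0,0,0,0.05,0.6,-0.03,-1]]}}

```text
clock: 15.5
tcp_pos: [0.6089, 0.1161, 0.2447]
orientation: [[0.138, 0.99, -0.004], [0.99, -0.138, -0.0], [-0.001, -0.004, -1.0]]
wrist_force: [-9.6, 3.5, 4.0]
finger_gap: 0.214
```

```bash
python3 wind.py 7.42 2 1
```

```text
clock 15.5 phi 7.31 Ftan -9.62 Frad -3.55 Fz 4.03 Fp [ 2.2 10.   4. ] meas press cm [-5.43 -0.58  1.7 ] cmd [-5.37, -0.69, 1.77] meas ang-a0 0.992 r 5.46
[[0, 0, 0, 0.06, 0.3, -0.01, -1], [0, 0, 0, 0.12, 0.6, -0.02, -1], [0, 0, 0, 0.12, 0.6, -0.02, -1]]
```

{"name": "send_rows", "arguments": {"rows": [[0,0,0,0.01,0.12,0,-1],[0,0,0,0.01,0.12,0,-1],[0,0,0,0.01,0.12,0,-1]]}}

```text
clock: 15.75
tcp_pos: [0.6095, 0.1161, 0.2447]
orientation: [[0.138, 0.99, -0.005], [0.99, -0.138, -0.0], [-0.001, -0.005, -1.0]]
wrist_force: [-9.6, 3.0, 3.7]
finger_gap: 0.212
```

```bash
python3 - <<'E'
import json
s=json.load(open("st.json")); s["phi"]=7.332; s["cmd"]=[-5.36,-0.81,1.77]; json.dump(s,open("st.json","w"))
E
python3 wind.py
```

```text
clock 15.75 phi 7.332 Ftan -9.48 Frad -3.28 Fz 3.71 Fp [1.7 9.9 3.7] meas press cm [-5.42 -0.64  1.7 ] cmd [-5.36, -0.81, 1.77] meas ang-a0 1.003 r 5.46
```

{"name": "send_rows", "arguments": {"rows": [[0,0,0,0.03,0.2,0,-1],[0,0,0,0.03,0.2,0,-1],[0,0,0,0.03,0.2,0,-1]]}}

```text
clock: 16.0
tcp_pos: [0.611, 0.1161, 0.2446]
orientation: [[0.138, 0.99, -0.006], [0.99, -0.138, -0.0], [-0.001, -0.006, -1.0]]
wrist_force: [-11.8, 3.8, 4.9]
finger_gap: 0.208
```

```bash
python3 - <<'E'
import json
s=json.load(open("st.json")); s["phi"]=7.37; s["cmd"]=[-5.33,-1.01,1.77]; json.dump(s,open("st.json","w"))
E
python3 wind.py
```

```text
clock 16.0 phi 7.37 Ftan -11.5 Frad -4.5 Fz 4.87 Fp [ 2.1 12.2  4.9] meas press cm [-5.41 -0.79  1.69] cmd [-5.33, -1.01, 1.77] meas ang-a0 1.03 r 5.46
```

```bash
python3 wind.py 7.23 3 2
```

```text
clock 16.0 phi 7.37 Ftan -11.5 Frad -4.5 Fz 4.87 Fp [ 2.1 12.2  4.9] meas press cm [-5.41 -0.79  1.69] cmd [-5.33, -1.01, 1.77] meas ang-a0 1.03 r 5.46
[[0, 0, 0, -0.02, -0.24, -0.0, -1], [0, 0, 0, -0.06, -0.5, 0.01, -1], [0, 0, 0, -0.08, -0.75, 0.02, -1], [0, 0, 0, -0.08, -0.75, 0.02, -1], [0, 0, 0, -0.08, -0.75, 0.02, -1]]
```

{"name": "send_rows", "arguments": {"rows": [[0,0,0,-0.02,-0.24,0,-1],[0,0,0,-0.04,-0.5,0,-1],[0,0,0,-0.06,-0.75,0,-1],[0,0,0,-0.06,-0.75,0,-1],[0,0,0,-0.06,-0.75,0,-1]]}}

```text
clock: 16.42
tcp_pos: [0.6056, 0.1165, 0.2451]
orientation: [[0.138, 0.99, -0.001], [0.99, -0.138, -0.0], [-0.0, -0.001, -1.0]]
wrist_force: [-3.0, 3.7, -2.0]
finger_gap: 0.213
```

```bash
python3 wind.py
```

```text
clock 16.42 phi 7.23 Ftan -3.29 Frad -3.43 Fz -1.95 Fp [ 3.2  3.5 -2. ] meas press cm [-5.44 -0.24  1.74] cmd [-5.41, -0.26, 1.75] meas ang-a0 0.93 r 5.45
```

{"name": "send_rows", "arguments": {"rows": [[0,0,0,0.03,-0.2,0,-1],[0,0,0,0.03,-0.2,0,-1],[0,0,0,0.03,-0.2,0,0],[0,0,0,0.03,-0.2,0,0],[0,0,0,0.03,-0.2,0,0],[0,0,0,0.03,-0.2,0,0],[0,0,0,0.03,-0.2,0,0]]}}

```text
clock: 17.0
tcp_pos: [0.6048, 0.1167, 0.2456]
orientation: [[0.139, 0.99, 0.001], [0.99, -0.139, -0.0], [-0.0, 0.001, -1.0]]
wrist_force: [-0.3, -1.1, -0.5]
finger_gap: 0.485
```

{"name": "send_rows", "arguments": {"rows": [[0,0,0,0,0,-2,0],[0,0,0,0,0,-4,0],[0,0,0,0,0,-5.5,0],[0,0,0,0,0,-5.5,0],[0,0,0,0,0,-5.5,0]]}}

```text
clock: 17.42
tcp_pos: [0.605, 0.117, 0.3011]
orientation: [[0.138, 0.99, 0.002], [0.99, -0.138, 0.0], [0.001, 0.002, -1.0]]
wrist_force: [-0.2, -0.7, 0.1]
finger_gap: 0.502
```

```bash
python3 go.py 0.5919 0.0358 0.30 82.07
```

```text
clock 17.42 p [0.605  0.117  0.3011] yaw 82.06 F [-0.23 -0.69  0.14]
row [ 0.11 -0.04 -0.01] [-8.22 -0.17  0.11]
```

{"name": "send_rows", "arguments": {"rows": [[0,0,0,-3,-0.1,0,0],[0,0,0,-6,-0.2,0,0],[0,0,0,-8.2,-0.2,0,0],[0,0,0,-8.2,-0.2,0,0],[0,0,0,-8.2,-0.2,0,0]]}}

```text
clock: 17.83
tcp_pos: [0.5906, 0.0346, 0.2997]
orientation: [[0.141, 0.99, -0.001], [0.99, -0.141, -0.0], [-0.0, -0.001, -1.0]]
wrist_force: [-0.2, 1.0, -0.1]
finger_gap: 0.495
```

```bash
python3 - <<'E'
from h import *
for c,b in (("scene",(60,260,290,440)),("top",(110,230,220,360))):
    im=vision.camera(c)[...,::-1].copy(); y0,y1,x0,x1=b
    cv2.imwrite(f"pics/{c}3.png",cv2.resize(im[y0:y1,x0:x1],None,fx=3,fy=3,interpolation=cv2.INTER_CUBIC))
print([(d["centre"],d["p"]) for d in vision.search_frame("post","scene")])
E
python3 go.py 0.5919 0.0358 0.078 82.07
```

```text
[([0.6047, 0.1303, 0.0443], 0.89), ([0.3682, 0.1629, 0.019], 0.82), ([0.7303, 0.409, 0.0194], 0.59)]
clock 17.98 p [0.591  0.0376 0.2997] yaw 82.16 F [ 0.53 -0.18 -0.51]
row [-0.06 -0.01  0.09] [-0.17  0.13 22.17]
```

View pics/scene3.png

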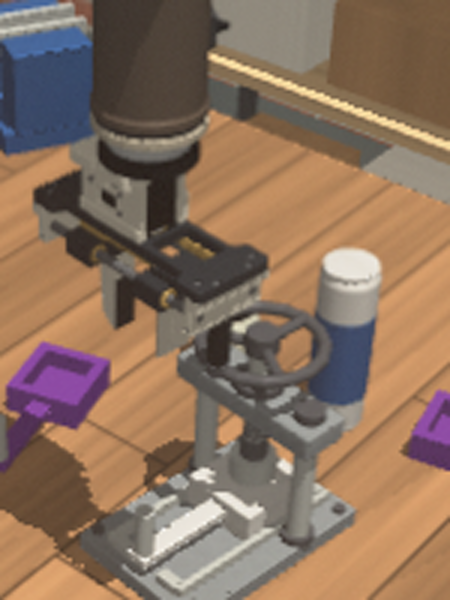

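View pics/top3.png

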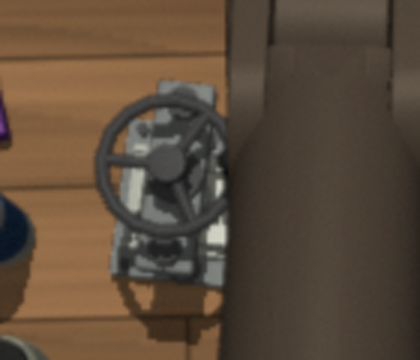

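{"name": "send_rows", "arguments": {"rows": [[0,0,0,-0.1,0.1,3,0],[0,0,0,-0.1,0.1,6,0],[0,0,0,-0.1,0.1,9,0],[0,0,0,-0.1,0.1,12,0],[0,0,0,-0.1,0.1,14,0],[0,0,0,-0.1,0.1,14,0],[0,0,0,-0.1,0.1,14,0]]}}

```text
clock: 18.57
tcp_pos: [0.5915, 0.036, 0.1596]
orientation: [[0.137, 0.991, -0.002], [0.991, -0.137, -0.0], [-0.001, -0.002, -1.0]]
wrist_force: [0.2, -0.1, -0.0]
finger_gap: 0.496
```

```bash
python3 - <<'E'
from h import *
for c,b in (("scene",(60,260,290,440)),("top",(110,230,220,360))):
    im=vision.camera(c)[...,::-1].copy(); y0,y1,x0,x1=b
    cv2.imwrite(f"pics/{c}4.png",cv2.resize(im[y0:y1,x0:x1],None,fx=3,fy=3,interpolation=cv2.INTER_CUBIC))
E
python3 go.py 0.5919 0.0358 0.078 82.07
```

```text
clock 18.67 p [0.593  0.0356 0.1617] yaw 82.11 F [ 0.33 -0.67  1.22]
row [ 0.1  -0.03  0.04] [ 0.   -0.12  8.37]
```

View pics/scene4.png

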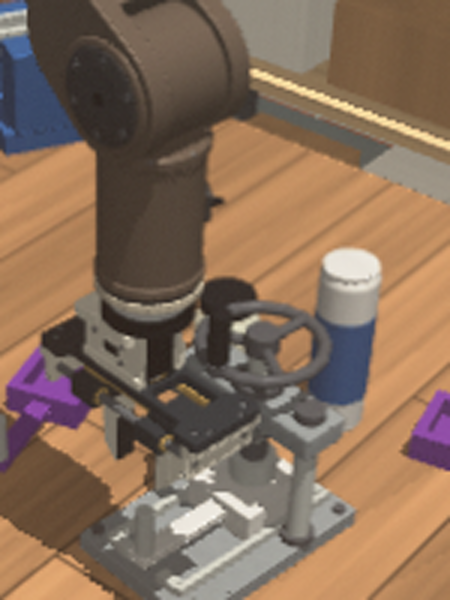

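View pics/top4.png

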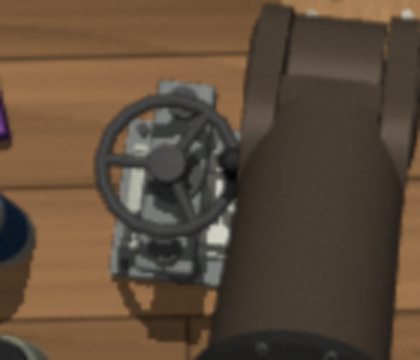

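{"name": "send_rows", "arguments": {"rows": [[0,0,0,0,0,2,0],[0,0,0,0,0,4,0],[0,0,0,0,0,6,0],[0,0,0,0,0,7.5,0],[0,0,0,0,0,8.3,0],[0,0,0,0,0,8.3,0],[0,0,0,0,0,8.3,0]]}}

```text
clock: 19.25
tcp_pos: [0.5928, 0.0351, 0.0785]
orientation: [[0.138, 0.99, 0.001], [0.99, -0.138, 0.0], [0.0, 0.001, -1.0]]
wrist_force: [0.6, 0.1, 1.1]
finger_gap: 0.502
```

```bash
python3 - <<'E'
from h import *
for c,b in (("scene",(60,260,290,440)),):
    im=vision.camera(c)[...,::-1].copy(); y0,y1,x0,x1=b
    cv2.imwrite(f"pics/{c}5.png",cv2.resize(im[y0:y1,x0:x1],None,fx=3,fy=3,interpolation=cv2.INTER_CUBIC))
E
python3 go.py 0.5919 0.0358 0.078 82.07
```

```text
clock 19.3 p [0.593  0.0351 0.0788] yaw 82.07 F [ 0.12  0.29 -0.25]
row [ 0.12 -0.04 -0.  ] [ 0.05 -0.12  0.08]
```

View pics/scene5.png

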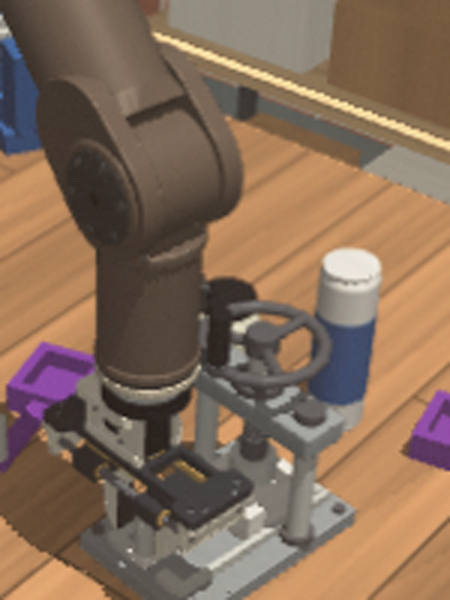

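{"name": "send_rows", "arguments": {"rows": [[0,0,0,0,-0.1,0,-1],[0,0,0,0,-0.1,0,-1],[0,0,0,0,-0.1,0,-1],[0,0,0,0,-0.1,0,-1],[0,0,0,0,-0.1,0,-1],[0,0,0,0,-0.1,0,-1],[0,0,0,0,-0.1,0,-1]], "newtons": 15}}

```text
clock: 19.88
tcp_pos: [0.5911, 0.0351, 0.0775]
orientation: [[0.138, 0.99, 0.0], [0.99, -0.138, 0.0], [0.0, 0.0, -1.0]]
wrist_force: [0.6, 0.2, 1.3]
finger_gap: 0.19
```

Gripped the post (gap 0.19 ≈ 17.5 mm). Pulling along press −x, first part.

{"name": "send_rows", "arguments": {"rows": [[0,0,0,-0.4,0,0,-1],[0,0,0,-0.8,0,0,-1],[0,0,0,-1.2,0,0,-1],[0,0,0,-1.6,0,0,-1],[0,0,0,-2,0,0,-1],[0,0,0,-2,0,0,-1]]}}

```text
clock: 20.38
tcp_pos: [0.588, 0.0139, 0.0775]
orientation: [[0.139, 0.99, -0.0], [0.99, -0.139, -0.001], [-0.001, 0.0, -1.0]]
wrist_force: [-0.7, -1.5, 2.2]
finger_gap: 0.19
```

{"name": "send_rows", "arguments": {"rows": [[0,0,0,-0.4,0,0,-1],[0,0,0,-0.8,0,0,-1],[0,0,0,-1.2,0,0,-1],[0,0,0,-1.6,0,0,-1],[0,0,0,-2,0,0,-1],[0,0,0,-2.4,0,0,-1],[0,0,0,-2.8,0,0,-1],[0,0,0,-3.2,0,0,-1]]}}

```text
clock: 21.05
tcp_pos: [0.5837, -0.0167, 0.0774]
orientation: [[0.138, 0.99, -0.0], [0.99, -0.138, 0.0], [0.0, -0.0, -1.0]]
wrist_force: [0.9, 2.0, 0.3]
finger_gap: 0.192
```

```bash
python3 - <<'E'
from h import *
for c,b in (("scene",(120,270,290,440)),):
    im=vision.camera(c)[...,::-1].copy(); y0,y1,x0,x1=b
    cv2.imwrite(f"pics/{c}6.png",cv2.resize(im[y0:y1,x0:x1],None,fx=4,fy=4,interpolation=cv2.INTER_CUBIC))
E
```

```text
(no output)
```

View pics/scene6.png

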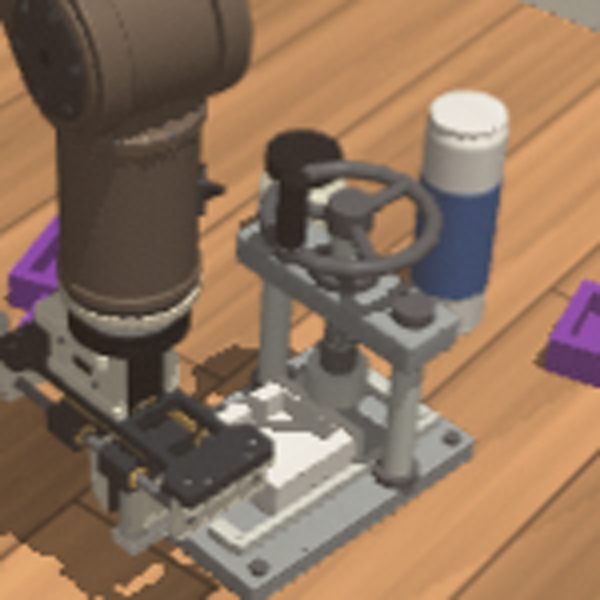

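{"name": "send_rows", "arguments": {"rows": [[0,0,0,-0.4,0,0,-1],[0,0,0,-0.8,0,0,-1],[0,0,0,-1.2,0,0,-1],[0,0,0,-1.6,0,0,-1],[0,0,0,-2,0,0,-1],[0,0,0,-2.4,0,0,-1],[0,0,0,-2.6,0,0,-1]]}}

```text
clock: 21.68
tcp_pos: [0.5801, -0.0429, 0.0774]
orientation: [[0.139, 0.99, 0.0], [0.99, -0.139, -0.0], [-0.0, 0.0, -1.0]]
wrist_force: [0.4, 2.6, -0.4]
finger_gap: 0.191
```

{"name": "send_rows", "arguments": {"rows": [[0,0,0,-0.15,0,0,-1],[0,0,0,-0.3,0,0,-1]]}}

```text
clock: 21.85
tcp_pos: [0.5798, -0.0451, 0.0774]
orientation: [[0.138, 0.99, 0.0], [0.99, -0.138, 0.0], [0.0, 0.0, -1.0]]
wrist_force: [0.4, 2.9, -0.0]
finger_gap: 0.192
```

{"name": "send_rows", "arguments": {"rows": [[0,0,0,-0.15,0,0,-1],[0,0,0,-0.3,0,0,-1]]}}

```text
clock: 22.02
tcp_pos: [0.5794, -0.0479, 0.0773]
orientation: [[0.138, 0.99, 0.0], [0.99, -0.138, 0.0], [0.0, -0.0, -1.0]]
wrist_force: [4.2, 9.0, -3.7]
finger_gap: 0.19
```

{"name": "send_rows", "arguments": {"rows": [[0,0,0,-0.1,0,0,-1],[0,0,0,-0.1,0,0,-1],[0,0,0,-0.1,0,0,-1]]}}

```text
clock: 22.27
tcp_pos: [0.5795, -0.0478, 0.0773]
orientation: [[0.137, 0.991, 0.0], [0.991, -0.137, 0.001], [0.001, 0.0, -1.0]]
wrist_force: [2.2, 4.5, -1.4]
finger_gap: 0.19
```

{"name": "send_rows", "arguments": {"rows": [[0,0,0,-0.2,0,0,-1],[0,0,0,-0.2,0,0,-1],[0,0,0,-0.2,0,0,-1]]}}

```text
clock: 22.52
tcp_pos: [0.5795, -0.048, 0.0771]
orientation: [[0.136, 0.991, 0.0], [0.991, -0.136, 0.003], [0.003, -0.0, -1.0]]
wrist_force: [3.3, 9.9, -4.4]
finger_gap: 0.191
```

{"name": "send_rows", "arguments": {"rows": [[0,0,0,0.15,0,0,-1],[0,0,0,0.15,0,0,-1],[0,0,0,0.15,0,0,0],[0,0,0,0.15,0,0,0],[0,0,0,0.15,0,0,0],[0,0,0,0.15,0,0,0],[0,0,0,0.15,0,0,0]]}}

```text
clock: 23.1
tcp_pos: [0.579, -0.0501, 0.0774]
orientation: [[0.139, 0.99, -0.0], [0.99, -0.139, -0.0], [-0.0, -0.0, -1.0]]
wrist_force: [0.6, 0.5, -0.3]
finger_gap: 0.483
```

{"name": "send_rows", "arguments": {"rows": [[0,0,0,0,0,-3,0],[0,0,0,0,0,-6,0],[0,0,0,0,0,-9,0],[0,0,0,0,0,-12,0],[0,0,0,-4,0,-15,0],[0,0,0,-8,0,-18,0],[0,0,0,-12,0,-20,0],[0,0,0,-15,0,-20,0],[0,0,0,-15,0,-20,0],[0,0,0,-15,0,-20,0]]}}

```text
clock: 23.93
tcp_pos: [0.5573, -0.203, 0.2786]
orientation: [[0.145, 0.989, 0.002], [0.989, -0.145, -0.002], [-0.002, 0.002, -1.0]]
wrist_force: [-0.6, 0.2, -0.5]
finger_gap: 0.497
```

```bash
python3 - <<'E'
from h import *
for c,b in (("scene",(120,290,270,430)),("top",(110,240,220,380))):
    im=vision.camera(c)[...,::-1].copy(); cv2.imwrite(f"pics/{c}7full.png",im); y0,y1,x0,x1=b
    cv2.imwrite(f"pics/{c}7.png",cv2.resize(im[y0:y1,x0:x1],None,fx=3.5,fy=3.5,interpolation=cv2.INTER_CUBIC))
E
```

```text
(no output)
```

View pics/scene7.png

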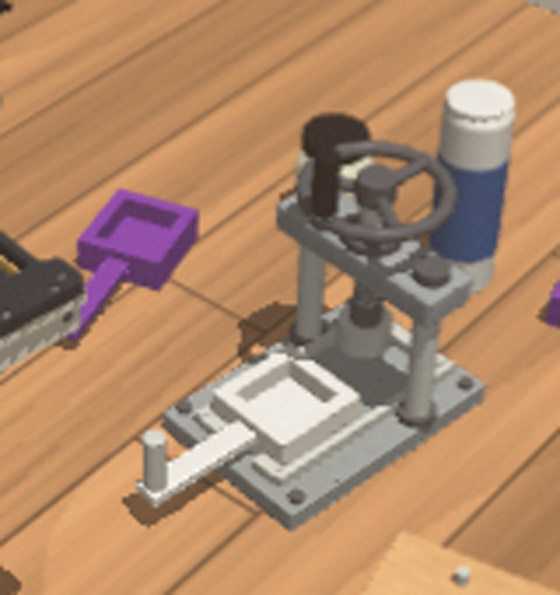

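View pics/top7.png

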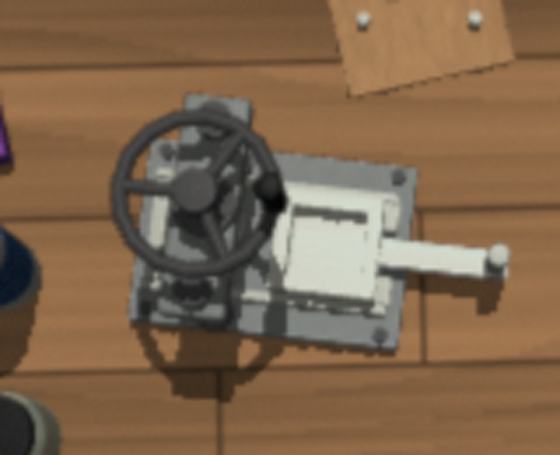

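```bash
python3 - <<'E'
from h import *
th=1.4324;c,s=np.cos(th),np.sin(th)
for X in (-.218,-.220,-.222): print(X,[proj(k,[[.6107+c*X,.1707+s*X,.093]]).round(1) for k in ("scene","top")])
for h in (.2020,.2055,.209): print(h,[proj(k,[[.6107,.1707,h+.014]]).round(1) for k in ("scene","top")])
st=bot.read_state(); print(st["clock"],np.abs(st["joint_velocities"]).max())
E
```

```text
-0.218 [array([[314.4, 243.4]]), array([[362. , 181.6]])]
-0.22 [array([[313.8, 243.7]]), array([[362.7, 181.6]])]
-0.222 [array([[313.2, 244.1]]), array([[363.4, 181.7]])]
0.202 [array([[377.3, 171.1]]), array([[275.9, 163.6]])]
0.2055 [array([[377.4, 170. ]]), array([[275.8, 163.4]])]
0.209 [array([[377.4, 168.9]]), array([[275.6, 163.1]])]
24.0333 0.028185374384656608
```

```bash
python3 - <<'E'
from workcell import bot
print(bot.close_job())
E
```

```text
the job is handed in; nothing more can be done
None
```

The job is done and handed in at about 24 s of the 66 s allowed. The screw is wound up to its top stop, and the die rests against the front stops.

- **Winding:** I turned the handwheel counter-clockwise by its knob for about 1.15 turns, with the hand rising alongside the screw. The force along the circle was about 4 N all the way. At the stop it jumped to 9.5 N while the screw stopped rising. One small check push took it to 11.5 N, under the 18 N limit, with no further rise. I then eased the sprung hub back before letting go.
- **Drawing the die:** I gripped the post and pulled the die 84 mm with about 2–3 N. It then stopped moving while the force rose to about 10 N. I released the pull, opened the gripper and moved the hand clear.
- **Last checks:** The final pictures show the die against the stops and the punch clear above it, with the hand touching nothing. The post is within about 1 pixel of where it should be. The hub height agrees with the expected rise to about 1 pixel (around 3 mm). In the parts of the pictures I checked, nothing around the press had moved. I did not look at the wrench and screwdriver again, though the arm never went near them.
- **Disagreements:** The trained network's position for the post was 10 cm off, because it reports the middle of the whole die. I used positions fitted from the picture instead. The wheel's fitted centre proved about 1 mm out during winding, seen as 3–6 N of sideways force, and I corrected for it as I went.

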